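# Clear the fruit and set the conveyor's diverter lever to the clamp

## Task

Before touching the diverter's hand lever, lift the two apples that lie in the diverter blade's swing off the stopped belt and set each down, without dropping it, in an empty cup of the pulp tray. Then swing the hand lever round until its bar stands squarely over the setting clamp on the quadrant, and let go. Leave the clamp, the other apples, and the things lying about where they are.

Things in the scene. Friction and masses are not known exactly. Their poses are not given: they have to be found in the camera images.
- conveyor: Stopped belt conveyor, fixed; belt 200 mm wide, its surface 80 mm above the table. Origin at table level on the belt's centre line abreast of the diverter pivot; x along the belt away from the robot (upstream; belt from -285 to +375 mm), y to the left. Guide rails up to 42 mm over the belt at y -107 (x above 60 mm) and y +107 mm (x above -10 mm); left of the blade is the open side exit.
- pivot (a point): Point on the vertical pivot axis of the diverter, 140 mm above the table, at the belt's right edge (x 0, y -112 mm from the conveyor's origin). The hub on it is 34 mm wide, its top 157 mm above the table.
- diverter (a joint): Angle of diverter and lever, one piece (rad), 0 to 1.2. At 0 the steel blade (8 mm thick, 212 mm long, 9 to 55 mm over the belt) lies along the belt's right edge, pointing downstream (conveyor -x); growing values swing blade and lever clockwise seen from above, the blade left across the belt. Stiff dry friction (about 4 N at the knob); it stays where it is left.
- lever_knob (a point): Centre of the upright round black knob on the end of the hand lever, 140 mm from the pivot axis, 168 mm above the table: 23 mm thick, 28 mm near its top, from 144 to 194 mm above the table, only low things below. Lever bar 12 mm wide, its top 147 mm above the table. At joint 0 the lever points 75 degrees clockwise (from above) from conveyor +x; it swings towards the robot.
- lever_mark (a point): Point on the centre line of the lever's bar, 100 mm from the pivot axis, 143 mm above the table.
- marker_mark (a point): Middle of the top of the setting clamp, a dark steel block 24 x 24 mm gripping the rim of the flat aluminium quadrant below the lever, 100 mm from the pivot axis, 131 mm above the table. It is locked, 0.6 to 1.2 rad clockwise from where the lever stands at the start. The lever's bar passes freely 8 mm above it.
- tray: Moulded-pulp apple tray 276 x 188 mm in a low carton (288 x 196 mm, walls 26 mm high), fixed on the table. Origin at table level under its middle; x along its three cups, y across its two rows; cups 92 mm apart both ways, their rims 20 mm above the table.
- cup0 (a point): Centre of a cup's mouth, 20 mm above the table; cup 42 mm wide, 14 mm deep; an apple sits in it on its rim, its centre 21 mm above this point, and rolls to the middle from a few mm off. Tray x -92, y -46 mm. Taken by packed_1.
- cup1 (a point): As cup0, at tray x -92, y +46 mm. Empty.
- cup2 (a point): As cup0, at tray x 0, y -46 mm. Empty.
- cup3 (a point): As cup0, at tray x 0, y +46 mm. Taken by packed_2.
- cup4 (a point): As cup0, at tray x +92, y -46 mm. Taken by packed_3.
- cup5 (a point): As cup0, at tray x +92, y +46 mm. Empty.
- apple_a_center (a point): Centre, half-way up, of a red apple in the blade's swing, standing on the belt: 66 mm wide (widest a little above the centre), tapering below, 58 mm high, about 0.15 kg, z up along its stem.
- apple_b_center (a point): The same of the other apple in the blade's swing, further downstream (nearer the robot). The two stand only some 10 to 50 mm apart along the belt.
- packed_1_center (a point): Centre of an apple already in the tray, to stay there.
- packed_2_center (a point): Centre of an apple already in the tray, to stay there.
- packed_3_center (a point): Centre of an apple already in the tray, to stay there.
- upstream_1_center (a point): Centre of an apple on the belt upstream of the pivot, out of the blade's swing, to stay there.
- upstream_2_center (a point): Centre of a second apple on the belt upstream of the pivot, left of the first, to stay there.
- tape_roll: Roll of tape lying flat, 84 mm across, 48 mm high, between conveyor and tray. Origin under its middle. Leave it.
- marker_pen: Pen 135 mm long, 17 mm thick, lying below the lever. Leave it.
- mug: White mug, 80 mm across, 90 mm high, beyond the lever. Leave it.
- brush: Hand brush lying behind the tray. Leave it.
Things that resemble listed ones, but are neither listed nor needed, are in the scene too. What is shaped like the part that bears apple_b_center but blue or yellow is not meant. Leave any turquoise look-alike of the part that bears apple_a_center alone.

How it is judged (in metres and radians):
On the way, in this order (a step that is already met when the one before it is completed fails the run):
1. both apples from the blade's swing sit released in empty cups of the tray, the lever not yet moved ((horizontal distance between apple_a_center and cup0 below 0.012 m or horizontal distance between apple_a_center and cup1 below 0.012 m or horizontal distance between apple_a_center and cup2 below 0.012 m or horizontal distance between apple_a_center and cup3 below 0.012 m or horizontal distance between apple_a_center and cup4 below 0.012 m or horizontal distance between apple_a_center and cup5 below 0.012 m) and z of apple_a_center in the frame of tray between 0.03 and 0.052 m and (horizontal distance between apple_b_center and cup0 below 0.012 m or horizontal distance between apple_b_center and cup1 below 0.012 m or horizontal distance between apple_b_center and cup2 below 0.012 m or horizontal distance between apple_b_center and cup3 below 0.012 m or horizontal distance between apple_b_center and cup4 below 0.012 m or horizontal distance between apple_b_center and cup5 below 0.012 m) and z of apple_b_center in the frame of tray between 0.03 and 0.052 m and linear speed of each of apple_a, apple_b below 0.03 m/s and contact force between the fingers and apple_a below 0.2 N and contact force between the fingers and apple_b below 0.2 N and distance of lever_knob from where it was at the start of the episode below 0.015 m), for 0.2 s.
2. the lever's bar stands over the setting clamp (horizontal distance between lever_mark and marker_mark below 0.007 m), for 0.2 s.
At the end, for the whole second after the job is handed in: Both apples sit still in cups of the tray (within 12 mm of the cup's centre); the lever is still, its bar's centre line within 7 mm of the middle of the setting clamp, seen from above; the clamp (6 mm), the five other apples (20 mm) and the things lying about (30 mm) have not moved ((horizontal distance between apple_a_center and cup0 below 0.012 m or horizontal distance between apple_a_center and cup1 below 0.012 m or horizontal distance between apple_a_center and cup2 below 0.012 m or horizontal distance between apple_a_center and cup3 below 0.012 m or horizontal distance between apple_a_center and cup4 below 0.012 m or horizontal distance between apple_a_center and cup5 below 0.012 m) and z of apple_a_center in the frame of tray between 0.03 and 0.052 m and (horizontal distance between apple_b_center and cup0 below 0.012 m or horizontal distance between apple_b_center and cup1 below 0.012 m or horizontal distance between apple_b_center and cup2 below 0.012 m or horizontal distance between apple_b_center and cup3 below 0.012 m or horizontal distance between apple_b_center and cup4 below 0.012 m or horizontal distance between apple_b_center and cup5 below 0.012 m) and z of apple_b_center in the frame of tray between 0.03 and 0.052 m and linear speed of each of apple_a, apple_b below 0.02 m/s and horizontal distance between lever_mark and marker_mark below 0.007 m and velocity of joint diverter between -0.02 and 0.02 rad/s and distance of marker_mark from where it was at the start of the episode below 0.006 m and distance of each of packed_1_center, packed_2_center, packed_3_center, upstream_1_center, upstream_2_center from where it was at the start of the episode below 0.02 m and distance of each of tape_roll, marker_pen, mug, brush from where it was at the start of the episode below 0.03 m); the robot touches nothing.
It fails at once if an apple that was to stay is shifted by more than 20 mm (distance of any of packed_1_center, packed_2_center, packed_3_center, upstream_1_center, upstream_2_center from where it was at the start of the episode above 0.02 m).
It fails at once if a thing lying about is shifted by more than 30 mm (distance of any of tape_roll, marker_pen, mug, brush from where it was at the start of the episode above 0.03 m).
It fails at once if the setting clamp is shifted (distance of marker_mark from where it was at the start of the episode above 0.006 m).
It fails at once if an apple is let fall from more than about 3 cm ((contact force between the fingers and apple_a below 0.1 N and linear speed of apple_a above 0.75 m/s) or (contact force between the fingers and apple_b below 0.1 N and linear speed of apple_b above 0.75 m/s)).
It fails at once if an apple falls on the table or off it (height (world z) of any of apple_a_center, apple_b_center below 0.036 m).
It also fails if it takes over 70 s, if anything falls off the work surface, if the arm or the gripper's body presses on something with over 40 N, if the wrist force passes 120 N, or if a joint passes its speed limit or range.

## Robot

A 6-joint arm with a two-finger parallel gripper is mounted at the origin on the work surface. World frame = base frame: x ahead of the robot, y to its left, z up, the work surface at z = 0. Lengths are in mm, angles in degrees, forces in N, time in s.
With the tool pointing down it reaches from about 250 to 775 mm from the base axis. Payload 4 kg.
Tool frame: the origin (TCP) lies between the finger pads; the fingertips stand 14 mm ahead of it and the grasp point (between the pads) lies 5 mm behind it; z points along the fingers, y is the direction in which the jaws open and shut (so a half turn about z gives the same grasp; the last joint's range is limited). The gripper opens to 94 mm and grips with 3 to 60 N. Pads are 16 mm wide; open, the fingers measure 119 mm over their backs; the gripper's body (75 mm by 177 mm) begins 78 mm behind the grasp point.
Start: joints at [-81.767, 4.996, 78.535, -0, 96.463, -5.907], TCP at [134.362, -533.353, 219.506] pointing down, gripper open.
Joint ranges: [-177.83, 177.83], [-43.37, 116.18], [15.69, 146.23], [-61.86, 241.86], [9.47, 152.12], [-147.06, 147.06]. Speed limits (degrees/s): [159.86, 159.86, 180, 180, 180, 180].

## Interface

Orientations are given as a 3x3 rotation matrix whose columns are the frame's x, y, z axes.
In Python, from plant import * gives the robot as it stands. The module is installed in compiled form; this text tells all that it offers. Calls block until the motion is done:
- reach(position, orientation): joint-space move of the TCP to a pose.
- movel(position, rot=None, rate=150, force_limit=None): straight line of the TCP; rot=None keeps the orientation; rate is the mean speed in mm/s. With force_limit (N) it stops when the force on the tool has changed by that much, and returns True; else False.
- goto_joints(angles): joint-space move.
- release() and close(effort=None): open the fingers fully, or close them until they stop; effort is the grip in N (None keeps the last).
- wait(seconds).
- ik(position, orientation): joint angles nearest the present ones, or None.
- camera(name): name is "scene" or "top" or "wrist"; returns the picture (400x640x3 uint8, red, green, blue); there is no depth.
- calibration(name): a dict with "fx", "fy", "cx", "cy" (pixels), "rvec" (rotation vector, rad) and "tvec" (3), from world to camera coordinates, as OpenCV has them; the wrist camera has in their place "hand_eye" (4x4, takes a point from camera to tool coordinates, whose origin is the TCP and whose axes are the flange's). Camera axes: x right, y down, z forward; pixel columns grow to the right and rows downward; lengths in mm; the calibration is good to about 2 mm. The wrist camera is an equidistant fisheye: a pixel r from the principal point sees the ray r / f radians off the axis. A picture is of the moment at which its call begins: read the wrist's pose just before it. calibration takes no time and is no camera call.
A pose or a line that the arm cannot do raises MotionError and nothing moves.
- job_done(): hands the job in, once; it reports no verdict.
Readings, each from a call of its own:
- read_time(): time.
- read_joints(): joint angles.
- read_joint_vel(): joint speeds.
- read_tau(): joint torques, N m.
- read_tool_pos(): TCP position.
- read_tool_rot(): TCP orientation.
- read_wrist_force(): force on the tool from outside, world axes, zero at the start.
- read_ft_torque(): the same for the moment, N m.
- read_gripper_width(): opening from 0.0 (shut) to 1.0 (fully open).
Only numpy, scipy, OpenCV 4.12 (cv2) and the standard library are available. Lean on these libraries where they do the work, as an engineer would, in place of code of your own. Each camera call takes 0.05 s, during which the arm holds its last target.

## Working session

There is one attempt and no reset: what is moved stays moved. The work goes in short steps, each a Python script; the robot and the scene stay as the last script left them, time stands still between calls to the robot, and variables do not carry over. Pictures are saved under pics/ and viewed, and the job is handed in when it is done.

```bash
mkdir -p pics
python3 - <<'E'
from plant import *
import cv2,numpy as np
for n in ["scene","top","wrist"]:
    im=camera(n); cv2.imwrite(f"pics/{n}0.png",im[:,:,::-1])
    c=calibration(n); print(n,{k:np.round(v,4).tolist() for k,v in c.items()})
print(read_time(),read_tool_rot(),read_gripper_width())
E
```

```text
scene {'fx': 419.859, 'fy': 419.859, 'cx': 320.5685, 'cy': 200.6172, 'rvec': [2.1181, 0.8138, -0.3841], 'tvec': [-395.0553, -86.9396, 1496.7955]}
top {'fx': 401.854, 'fy': 401.854, 'cx': 318.4092, 'cy': 198.0762, 'rvec': [2.1194, -2.1258, 0.219], 'tvec': [14.9707, 503.0172, 1278.2135]}
wrist {'fx': 309.7069, 'fy': 309.7069, 'cx': 321.2033, 'cy': 198.6147, 'hand_eye': [[-0.0002, -0.9677, -0.2521, 73.3278], [1.0, -0.0001, -0.0001, 0.1237], [0.0, -0.2521, 0.9677, -164.8335], [0.0, 0.0, 0.0, 1.0]]}
0.15 [[ 9.69694780e-01  2.44319395e-01 -2.60540128e-04]
 [ 2.44319486e-01 -9.69693373e-01  1.65845365e-03]
 [ 1.52548358e-04 -1.67184888e-03 -9.99998591e-01]] 1.0016653257121064
```

View pics/scene0.png

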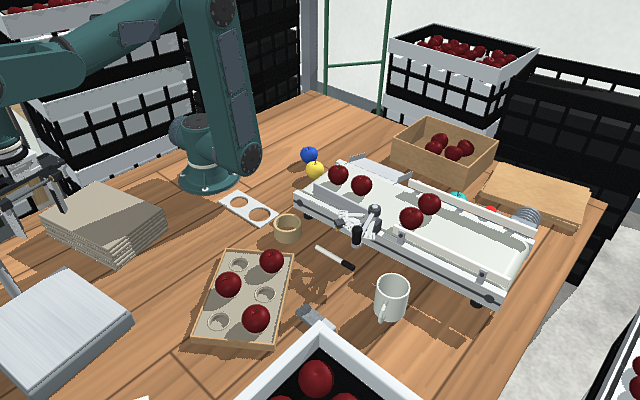

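View pics/top0.png

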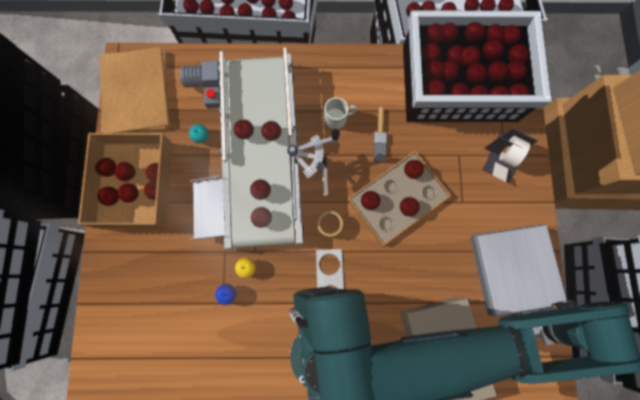

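View pics/wrist0.png

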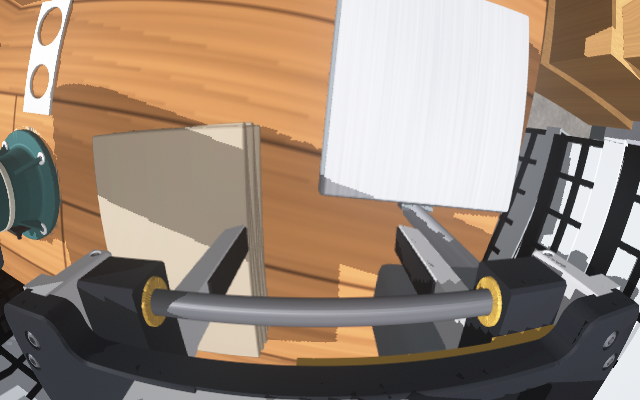

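Top view: the swing apples are at about (261,188) and (261,216), the upstream apples at (243,129) and (271,130), and the pivot at about (293,150) with the knob near (335,133). The tray is centred near (402,198). I'll enlarge it and measure.

```bash
cat > h.py <<'E'
import cv2,numpy as np
from plant import *
def cal(n):
    c=calibration(n); R=cv2.Rodrigues(np.array(c["rvec"],float))[0]; K=np.array([[c["fx"],0,c["cx"]],[0,c["fy"],c["cy"]],[0,0,1.]])
    return K,R,np.array(c["tvec"],float).reshape(3)
def ray(n,px):
    K,R,t=cal(n); o=-R.T@t; d=R.T@np.linalg.solve(K,np.array([px[0],px[1],1.])); return o,d/np.linalg.norm(d)
def onz(n,px,z):
    o,d=ray(n,px); return o+d*(z-o[2])/d[2]
def proj(n,p):
    K,R,t=cal(n); q=K@(R@np.array(p,float)+t); return q[:2]/q[2]
def tri(p1,p2):
    (o1,d1),(o2,d2)=ray("scene",p1),ray("top",p2)
    A=np.stack([d1,-d2],1); s=np.linalg.lstsq(A,o2-o1,rcond=None)[0]
    a,b=o1+s[0]*d1,o2+s[1]*d2
    return (a+b)/2,np.linalg.norm(a-b)
def reds(im):
    hsv=cv2.cvtColor(im,cv2.COLOR_RGB2HSV); h,s,v=cv2.split(hsv)
    m=(((h<8)|(h>170))&(s>140)&(v>40)).astype(np.uint8)
    n,l,st,c=cv2.connectedComponentsWithStats(m)
    return [(st[i].tolist(),c[i].round(1).tolist()) for i in range(1,n) if st[i,4]>100],m
E
python3 - <<'E'
from h import *
for n in ["top","scene"]:
    im=cv2.imread(f"pics/{n}0.png")
    r,_=reds(im[:,:,::-1].copy())
    print(n)
    for a in r:
        x,y,w,h,s=a[0]
        print(a, np.round(onz(n,(x+w/2-.5,y+h/2-.5),109),0), np.round(onz(n,(x+w/2-.5,y+h/2-.5),41),0))
im=cv2.imread("pics/top0.png")
cv2.imwrite("pics/tz.png",cv2.resize(im[100:250,200:460],None,fx=3,fy=3,interpolation=cv2.INTER_CUBIC))
im=cv2.imread("pics/scene0.png")
cv2.imwrite("pics/sz.png",cv2.resize(im[150:350,190:450],None,fx=3,fy=3,interpolation=cv2.INTER_CUBIC))
E
```

```text
top
([184, 0, 13, 11, 116], [190.0, 4.8]) [1176.  457.  109.] [1227.  481.   41.]
([200, 0, 13, 12, 118], [206.2, 6.0]) [1174.  402.  109.] [1225.  422.   41.]
([221, 0, 12, 14, 102], [226.3, 8.0]) [1170.  331.  109.] [1221.  347.   41.]
([262, 0, 13, 16, 137], [268.1, 7.9]) [1167.  187.  109.] [1217.  195.   41.]
([500, 0, 12, 9, 101], [505.6, 4.0]) [1183. -644.  109.] [1235. -681.   41.]
([239, 4, 12, 11, 101], [244.1, 9.5]) [1161.  268.  109.] [1211.  281.   41.]
([465, 23, 20, 17, 267], [474.1, 31.2]) [1078. -527.  109.] [1123. -557.   41.]
([425, 24, 103, 70, 3085], [468.1, 60.3]) [ 974. -524.  109.] [1014. -554.   41.]
([482, 25, 39, 33, 799], [499.3, 39.1]) [1040. -615.  109.] [1083. -650.   41.]
([451, 83, 78, 11, 619], [489.1, 89.1]) [ 866. -560.  109.] [ 900. -592.   41.]
([235, 121, 14, 15, 161], [241.3, 127.9]) [725. 264. 109.] [751. 277.  41.]
([263, 123, 14, 14, 153], [269.2, 129.4]) [719. 173. 109.] [745. 181.  41.]
([96, 159, 39, 21, 541], [114.6, 169.0]) [587. 661. 109.] [606. 696.  41.]
([405, 161, 18, 16, 235], [413.8, 168.5]) [ 587. -291.  109.] [ 606. -309.   41.
[... 736 characters left out ...]
 287], [337.6, 174.1]) [426. 195. 109.] [364. 272.  41.]
([352, 176, 20, 19, 302], [361.1, 184.9]) [518. 200. 109.] [464. 277.  41.]
([400, 194, 41, 35, 748], [419.7, 210.9]) [715. 212. 109.] [679. 291.  41.]
([260, 249, 24, 24, 447], [271.3, 260.3]) [ 545. -198.  109.] [ 495. -157.   41.]
([215, 272, 26, 26, 505], [227.9, 284.1]) [ 526. -318.  109.] [ 473. -288.   41.]
([242, 305, 28, 28, 597], [255.4, 318.2]) [ 644. -337.  109.] [ 602. -308.   41.]
([630, 357, 10, 43, 282], [635.7, 380.0]) [1279.   56.  109.] [1295.  120.   41.]
([298, 360, 36, 38, 1080], [315.7, 378.5]) [ 830. -350.  109.] [ 805. -323.   41.]
([331, 393, 28, 7, 144], [344.5, 396.5]) [ 892. -340.  109.] [ 872. -311.   41.]
```

View pics/tz.png

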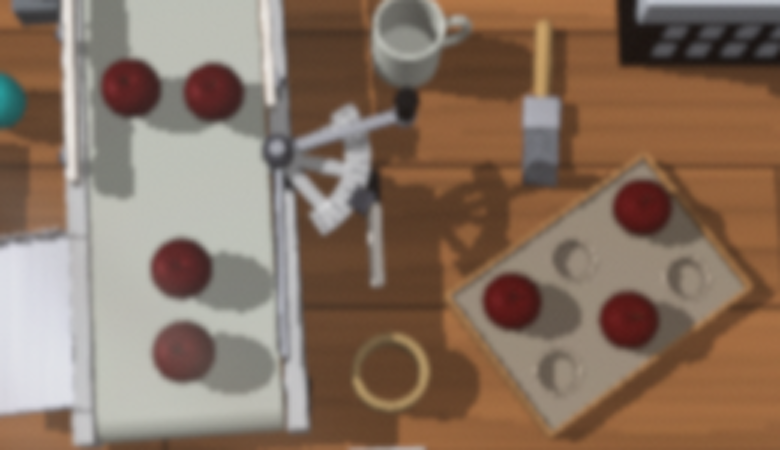

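View pics/sz.png

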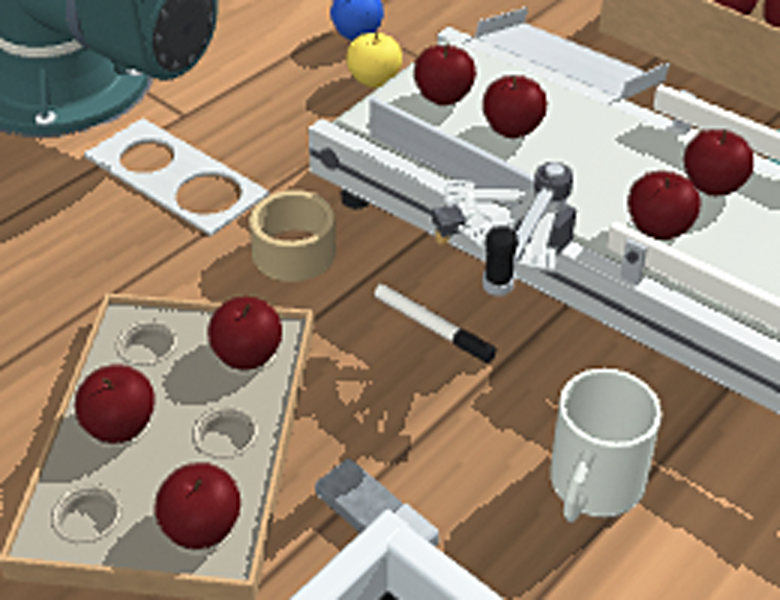

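```bash
cat > m.py <<'E'
from h import *
T=cv2.imread("pics/top0.png")[:,:,::-1].copy(); S=cv2.imread("pics/scene0.png")[:,:,::-1].copy()
def blob(im,c,r=16):
    x0,y0=int(c[0]-r),int(c[1]-r); w=im[y0:y0+2*r,x0:x0+2*r].astype(int)
    m=((w[...,0]>1.45*w[...,1])&(w[...,0]>1.35*w[...,2])&(w[...,1]<105)&(w[...,1]<1.35*w[...,2]+6)).astype(np.uint8)
    n,l,st,ce=cv2.connectedComponentsWithStats(m); 
    i=1+np.argmin([np.hypot(*(ce[k]-r))+(99 if st[k,4]<40 else 0) for k in range(1,n)])
    cs=cv2.findContours((l==i).astype(np.uint8),cv2.RETR_EXTERNAL,cv2.CHAIN_APPROX_NONE)[0][0]
    (cx,cy),rr=cv2.minEnclosingCircle(cs); x,y,ww,hh,a=st[i]
    return np.array([x+ww/2-.5+x0,y+hh/2-.5+y0]),(int(ww),int(hh),int(a))
if __name__=="__main__":
    for nm,t,s in [("a",(261,189),(361,185)),("b",(261,217),(338,174)),("u1",(271,131),(411,218)),("u2",(243,129),(429,203)),("p_",(371,201),(271,260)),("p_",(409,206),(228,284)),("p_",(414,169),(255,318))]:
        pt,wt=blob(T,t); ps,ws=blob(S,s,18)
        p,e=tri(ps,pt); z=109 if nm[0]!='p' else 41
        print(nm,pt,wt,ps,ws,p.round(0),"gap",round(e,1),"top@z",onz("top",pt,z).round(1),"scene@z",onz("scene",ps,z).round(1))
E
python3 m.py
```

```text
a [260. 189.] (19, 17, 255) [361.  185.5] (21, 20, 330) [519. 197. 110.] gap 3.4 top@z [520.9 198.7 109. ] scene@z [518.  196.7 109. ]
b [258.5 217.5] (14, 16, 148) [338.  174.5] (21, 20, 315) [428. 199. 107.] gap 5.6 top@z [429.9 201.1 109. ] scene@z [428.8 194.3 109. ]
u1 [270.5 130. ] (18, 17, 253) [414.  214.5] (29, 30, 550) [716. 170. 122.] gap 6.7 top@z [717.7 169.3 109. ] scene@z [710.5 187.9 109. ]
u2 [243.  128.5] (19, 18, 264) [425.5 206.5] (30, 28, 534) [718. 254. 105.] gap 16.3 top@z [722.9 258.9 109. ] scene@z [715.9 240.5 109. ]
p_ [370. 200.] (19, 19, 279) [271.  260.5] (25, 24, 471) [ 497. -159.   44.] gap 2.6 top@z [ 497.9 -158.2   41. ] scene@z [ 493.7 -158.2   41. ]
p_ [409. 206.] (19, 19, 285) [227.5 284.5] (26, 26, 530) [ 476. -288.   43.] gap 2.9 top@z [ 477.3 -287.2   41. ] scene@z [ 473.3 -288.    41. ]
p_ [413.5 168.5] (20, 18, 281) [255.5 318. ] (28, 29, 626) [ 604. -308.   45.] gap 1.8 top@z [ 606.  -308.6   41. ] scene@z [ 601.4 -307.4   41. ]
```

```bash
cat >> h.py <<'E'
def down(deg):  # jaw (tool y) at angle deg in world xy, z down
    a=np.radians(deg); y=np.array([np.cos(a),np.sin(a),0]); z=np.array([0,0,-1.]); x=np.cross(y,z); return np.stack([x,y,z],1)
def wrist(name):
    p,R=np.array(read_tool_pos()),np.array(read_tool_rot()); im=camera("wrist")
    cv2.imwrite(f"pics/{name}.png",im[:,:,::-1]); np.savez(f"pics/{name}.npz",p=p,R=R); return im
def wray(name,px):
    d=np.load(f"pics/{name}.npz"); c=calibration("wrist"); H=np.array(c["hand_eye"])
    u=np.array([(px[0]-c["cx"])/c["fx"],(px[1]-c["cy"])/c["fy"]]); r=np.hypot(*u)
    v=np.array([*(u/max(r,1e-9)*np.sin(r)),np.cos(r)])
    return d["p"]+d["R"]@H[:3,3], d["R"]@H[:3,:3]@v
def wonz(name,px,z):
    o,d=wray(name,px); return o+d*(z-o[2])/d[2]
def wproj(name,P):
    d=np.load(f"pics/{name}.npz"); c=calibration("wrist"); H=np.array(c["hand_eye"])
    q=np.linalg.inv(H)@np.append(d["R"].T@(np.array(P,float)-d["p"]),1); th=np.arctan2(np.hypot(q[0],q[1]),q[2]); n=np.hypot(q[0],q[1])
    return np.array([c["cx"]+c["fx"]*th*q[0]/n,c["cy"]+c["fy"]*th*q[1]/n])
E
python3 - <<'E'
from h import *
for n,t in [("pivot",(292.5,150)),("cl",(321.7,165))]: print(n,onz("top",t,157 if n=="pivot" else 131).round(0))
for ang in (81,-99,90,-90):
  for P in [(450,-230,260),(519,198,260),(429,197,113),(519,198,113),(421,-213,46),(550,-233,46)]:
    q=ik(P,down(ang)); print(ang,P,None if q is None else np.round(q,0))
E
```

```text
pivot [634.  94. 157.]
cl [593.   3. 131.]
81 (450, -230, 260) [ -34.   -1.   80.   -0.  101. -115.]
81 (519, 198, 260) [ 15.   5.  73.  -0. 101. -66.]
81 (429, 197, 113) [ 18.  -2.  98.  -0.  84. -63.]
81 (519, 198, 113) [ 15.   8.  87.  -0.  85. -66.]
81 (421, -213, 46) [ -34.    1.  103.   -0.   76. -115.]
81 (550, -233, 46) [ -28.   16.   86.   -0.   78. -109.]
-99 (450, -230, 260) [-34.  -1.  80.  -0. 101.  65.]
-99 (519, 198, 260) [ 15.   5.  73.  -0. 101. 114.]
-99 (429, 197, 113) [ 18.  -2.  98.  -0.  84. 117.]
-99 (519, 198, 113) [ 15.   8.  87.  -0.  85. 114.]
-99 (421, -213, 46) [-34.   1. 103.  -0.  76.  65.]
-99 (550, -233, 46) [-28.  16.  86.  -0.  78.  71.]
90 (450, -230, 260) [ -34.   -1.   80.   -0.  101. -124.]
90 (519, 198, 260) [ 15.   5.  73.  -0. 101. -75.]
90 (429, 197, 113) [ 18.  -2.  98.  -0.  84. -72.]
90 (519, 198, 113) [ 15.   8.  87.  -0.  85. -75.]
90 (421, -213, 46) [ -34.    1.  103.   -0.   76. -124.]
90 (550, -233, 46) [ -28.   16.   86.   -0.   78. -118.]
-90 (450, -230, 260) [-34.  -1.  80.  -0. 101.  56.]
-90 (519, 198, 260) [ 15.   5.  73.  -0. 101. 105.]
-90 (429, 197, 113) [ 18.  -2.  98.  -0.  84. 108.]
-90 (519, 198, 113) [ 15.   8.  87.  -0.  85. 105.]
-90 (421, -213, 46) [-34.   1. 103.  -0.  76.  56.]
-90 (550, -233, 46) [-28.  16.  86.  -0.  78.  62.]
```

Run:
```python
from h import *
reach((440,-235,300),down(81)); wrist("w1")
reach((440,140,300),down(90)); wrist("w2")
print(read_time())
```

```text
3.325
```

View pics/w1.png

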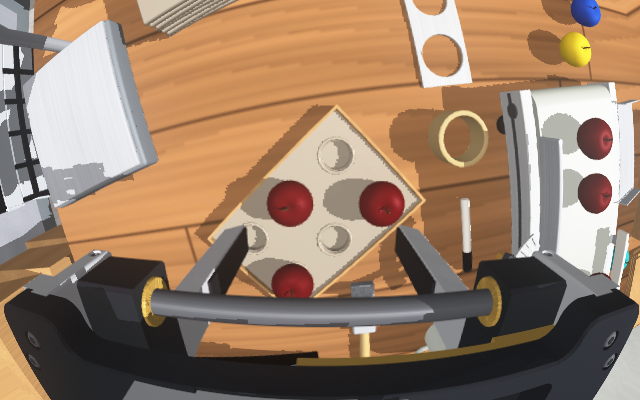

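View pics/w2.png

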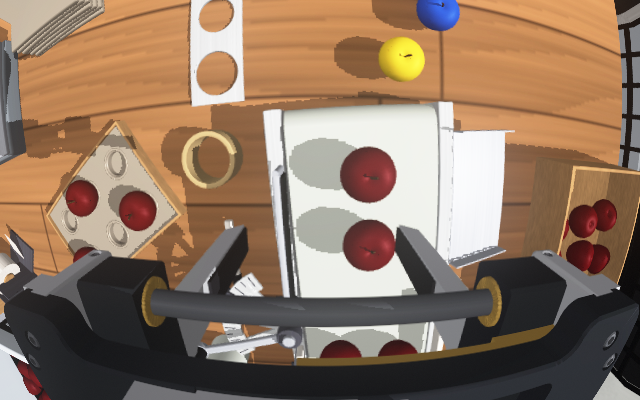

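w1 shows empty cups at about (335,154), (333,239) and (252,238). w2 shows b at about (368,174) and a at about (369,245), with the blade resting along the right edge of the belt.

Run:
```python
from h import *
from m import blob
W1=cv2.imread("pics/w1.png")[:,:,::-1].copy();W2=cv2.imread("pics/w2.png")[:,:,::-1].copy()
for n,W,c,z in [("w2",W2,(368,175),109),("w2",W2,(369,245),109),("w1",W1,(382,204),41),("w1",W1,(290,204),41)]:
    b,w=blob(W,c,36); print(n,b,w,wonz(n,b,z).round(1))
for px in [(335,154),(333,239)]: print("cup",wonz("w1",px,20).round(1))
# cups in top: zoom px -> 
for z in [(575,260),(687,278),(560,373)]:
    px=((z[0]+.5)/3-.5+200,(z[1]+.5)/3-.5+100); print("top cup",onz("top",px,20).round(1))
for z in [(225,433),(147,343),(87,514)]:
    px=((z[0]+.5)/3-.5+190,(z[1]+.5)/3-.5+150); print("scene cup",onz("scene",px,20).round(1))
big=cv2.resize(W1[130:270,210:430],None,fx=3,fy=3,interpolation=cv2.INTER_CUBIC); cv2.imwrite("pics/w1z.png",big)
```

```text
w2 [368. 174.] (55, 55, 2364) [430.4 194.  109. ]
w2 [369.5 245. ] (52, 51, 2055) [520.3 199.5 109. ]
w1 [381.5 204. ] (46, 45, 1598) [ 498.  -157.1   41. ]
w1 [289.5 203.5] (46, 46, 1651) [ 476.4 -287.1   41. ]
cup [ 419.4 -212.2   20. ]
cup [ 548.3 -234.4   20. ]
top cup [ 549.1 -235.2   20. ]
top cup [ 528.  -361.5   20. ]
top cup [ 420.1 -213.4   20. ]
scene cup [ 551.  -235.1   20. ]
scene cup [ 422.6 -213.3   20. ]
scene cup [ 530.2 -362.7   20. ]
```

View pics/w1z.png

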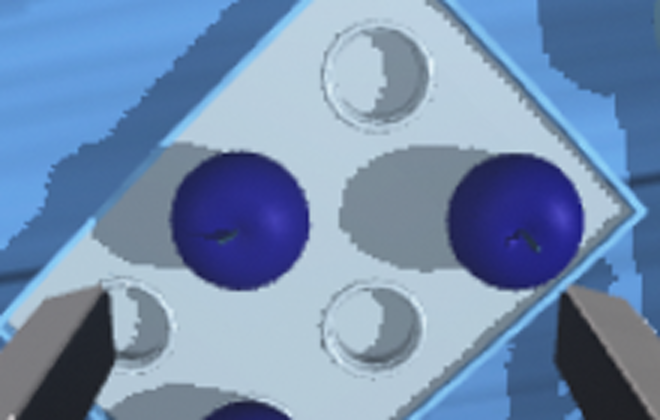

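```bash
cat >> h.py <<'E'
def pick(x,y,ang=86):
    reach((x,y,230),down(ang)); movel((x,y,110),rate=150,force_limit=15) and print("HIT")
    close(15); print("w",read_gripper_width(),np.round(read_tool_pos(),1)); movel((x,y,250),rate=120); print("w",read_gripper_width(),read_wrist_force())
def place(x,y,ang=81):
    reach((x,y,250),down(ang)); print("w",read_gripper_width())
    movel((x,y,70),rate=140); h=movel((x,y,43),rate=30,force_limit=4); print("stop",h,np.round(read_tool_pos(),1))
E
python3 - <<'E'
from h import *
pick(520,198.5)
wrist("w3"); print(read_time())
E
```

```text
w 0.6999467663108058 [520.2 198.5 110.4]
w 0.6993795238830435 [ 0.2583202  -0.38370924 -1.17060664]
6.75
```

View pics/w3.png

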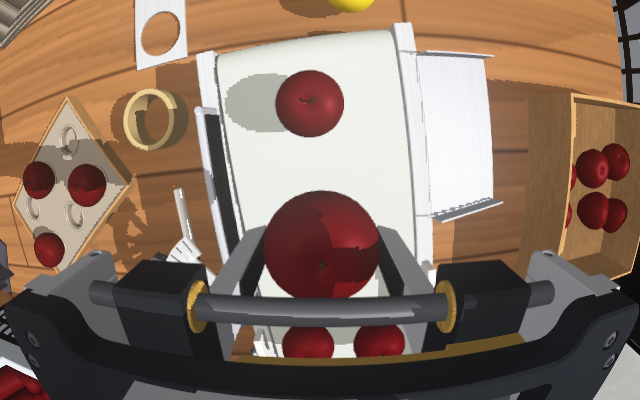

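Apple a is held centrally in the jaws at about (321,250), with a width of 0.70, or about 66 mm. The wrist force of -1.2 N also fits. I'll place it in the middle cup (549.5,-235).

Run:
```python
from h import *
place(549.5,-235)
wrist("w4"); print(read_wrist_force(),read_time())
```

```text
w 0.6999930792589517
stop True [ 549.5 -234.6   43.6]
[2.04266458 0.47304444 3.181979  ] 10.6583
```

View pics/w4.png

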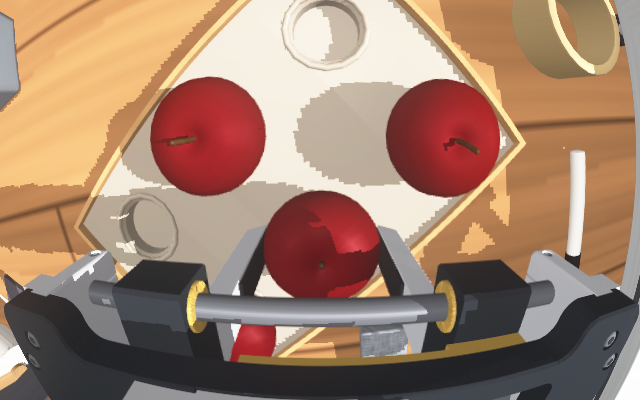

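Contact came at z 43.6, about where the apple should seat, and the neighbouring apples are clear of the opening fingers. I'll release and fetch b.

Run:
```python
from h import *
release(); wait(0.1); movel((549.5,-235,240),rate=170); wrist("w5")
pick(429.5,195.5)
place(420.7,-213)
print(read_wrist_force(),read_time())
release(); wait(0.1); movel((420.7,-213,240),rate=170)
reach((440,-235,300),down(81)); wait(0.3); wrist("w6"); print(read_time())
im=camera("top"); cv2.imwrite("pics/top1.png",im[:,:,::-1])
```

```text
w 0.7002377480247047 [429.8 195.1 110.5]
w 0.6994759958452259 [ 0.50645267  0.82949938 -2.13007979]
w 0.6985108038399466
stop False [ 420.8 -213.1   43.2]
[-0.30462515  0.0619336  -1.01491652] 21.2083
23.975
```

View pics/w6.png

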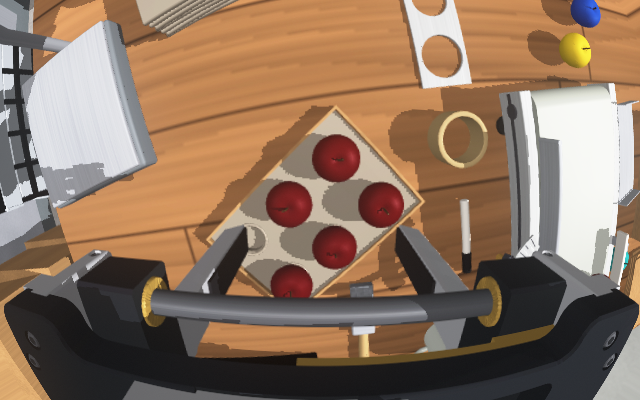

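Run:
```python
from h import *
from m import blob
W=cv2.imread("pics/w6.png")[:,:,::-1].copy()
for c in [(336,158),(334,247),(382,204),(290,204)]:
    b,w=blob(W,c,27); print(b,w,wonz("w6",b,41).round(1))
reach((625,40,300),down(90)); wrist("w7"); print(read_time())
```

```text
[335.5 158. ] (48, 47, 1792) [ 421.7 -211.6   41. ]
[334. 247.] (45, 43, 1505) [ 551.5 -232.8   41. ]
[381. 205.] (45, 45, 1623) [ 498.2 -156.7   41. ]
[289. 204.] (47, 47, 1677) [ 476.1 -286.3   41. ]
25.3333
```

View pics/w7.png

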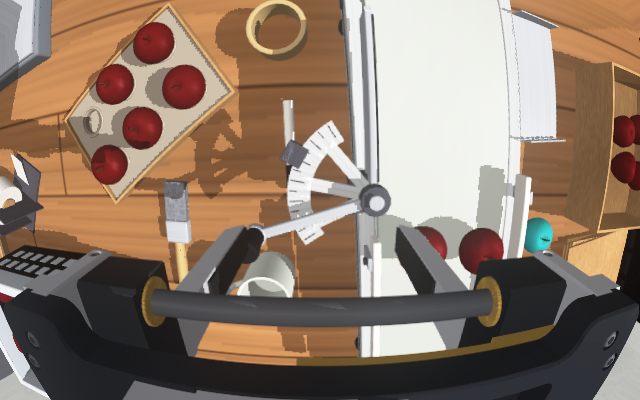

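Both apples sit in their cups, within 3 mm. The lever is in view: hub at about (375,201), knob near (253,237), clamp at about (294,152).

Run:
```python
import cv2
W=cv2.imread("pics/w7.png"); cv2.imwrite("pics/w7z.png",cv2.resize(W[115:265,230:410],None,fx=4,fy=4,interpolation=cv2.INTER_CUBIC))
W=cv2.imread("pics/top1.png"); cv2.imwrite("pics/t1z.png",cv2.resize(W[110:210,270:370],None,fx=6,fy=6,interpolation=cv2.INTER_CUBIC))
```

```text
(no output)
```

View pics/w7z.png

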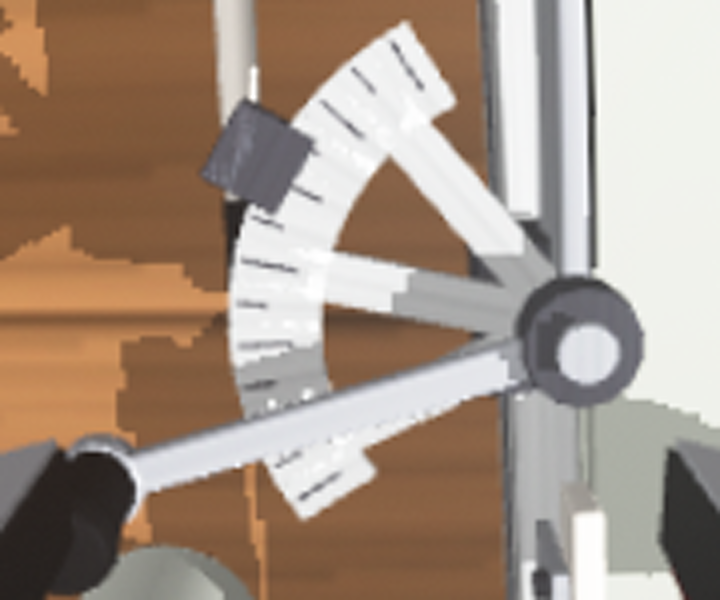

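View pics/t1z.png

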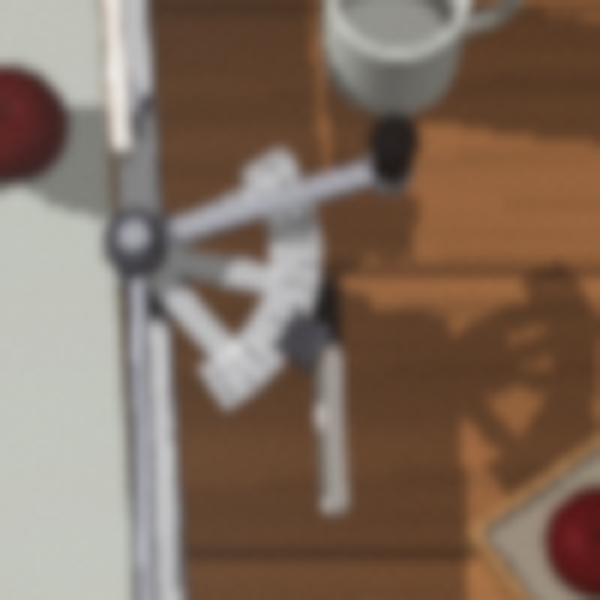

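Run:
```python
from h import *
f=lambda z:(230+(z[0]+.5)/4-.5,115+(z[1]+.5)/4-.5)
g=lambda z:(270+(z[0]+.5)/6-.5,110+(z[1]+.5)/6-.5)
pw=wonz("w7",f((581,342)),157); pt=onz("top",g((135,240)),157); print("pivot",pw.round(1),pt.round(1))
for z in [(260,156),(245,100),(316,145),(272,212),(203,178)]: 
    c=wonz("w7",f(z),131); v=c-pw; print("clamp",c.round(1),np.hypot(*v[:2]).round(1),np.degrees(np.arctan2(v[1],v[0])).round(1))
c=onz("top",g((308,338)),131); v=c-pt; print("clampT",c.round(1),np.hypot(*v[:2]).round(1),np.degrees(np.arctan2(v[1],v[0])).round(1))
# lever bar centre line points, z 147
P=[wonz("w7",f(z),147) for z in [(140,474),(330,412),(490,365)]]; 
for p in P:
    v=p-pw; print("bar",p.round(1),np.hypot(*v[:2]).round(1),np.degrees(np.arctan2(v[1],v[0])).round(2))
d=P[2]-P[0]; print("line dir",np.degrees(np.arctan2(-d[1],-d[0])))
Q=[onz("top",g(z),147) for z in [(185,230),(365,172)]]; d=Q[1]-Q[0]; print("T line",np.degrees(np.arctan2(d[1],d[0])))
for q in Q: v=q-pt; print(q.round(1),np.degrees(np.arctan2(v[1],v[0])))
k=onz("top",g((393,135)),194); v=k-pt; print("knobtopT",k.round(1),np.hypot(*v[:2]).round(1),np.degrees(np.arctan2(v[1],v[0])))
# belt direction: blade top edge / right rail in top
```

```text
pivot [634.   94.4 157. ] [635.3  95.6 157. ]
clamp [588.6   9.9 131. ] 96.0 -118.2
clamp [573.3   6.  131. ] 107.2 -124.5
clamp [585.8  25.1 131. ] 84.5 -124.9
clamp [604.1  12.9 131. ] 86.8 -110.2
clamp [594.5  -5.8 131. ] 107.8 -111.5
clampT [590.   6. 131.] 100.4 -116.8
bar [674.4 -24.2 147. ] 125.4 -71.21
bar [656.1  28.8 147. ] 69.3 -71.4
bar [643.   71.8 147. ] 24.4 -68.42
line dir -71.87955964995719
T line -71.39178206289472
[644.   70.2 147. ] -71.1294561615125
[675.7 -24.1 147. ] -71.33595033875766
knobtopT [678.6 -36.5 194. ] 139.1 -71.86296104858127
```

Both views agree: pivot (634.6,95), lever at -71.4° and clamp at about -117°, at the right radii. That makes the swing about 0.80 rad. I'll grip the knob and swing it in an arc.

Run:
```python
from h import *
pv=np.array([634.7,95.])
def kp(a,z): r=np.radians(a); return (pv[0]+140*np.cos(r),pv[1]+140*np.sin(r),z)
a0=-71.4; a1=-117.
reach(kp(a0,240),down(a0+90)); print(movel(kp(a0,165),rate=100,force_limit=15),read_tool_pos())
close(15); print("w",read_gripper_width()*94,read_wrist_force())
for a in np.linspace(a0,a1,13)[1:]:
    movel(kp(a,165),down(a+90),rate=60)
    print(round(a,1),np.round(read_wrist_force(),1))
print(read_tool_pos(),read_time(),read_gripper_width()*94)
release(); wait(.1); movel(kp(a1,260),rate=150)
reach((600,60,330),down(90)); wrist("w8"); im=camera("top"); cv2.imwrite("pics/top2.png",im[:,:,::-1]); print(read_time())
W=cv2.imread("pics/w8.png"); cv2.imwrite("pics/w8z.png",cv2.resize(W[115:265,230:410],None,fx=4,fy=4,interpolation=cv2.INTER_CUBIC))
W=cv2.imread("pics/top2.png"); cv2.imwrite("pics/t2z.png",cv2.resize(W[110:210,270:370],None,fx=6,fy=6,interpolation=cv2.INTER_CUBIC))
```

```text
False [679.82361844 -37.69625492 166.01207222]
w 25.88591368766604 [-1.44115015 -0.28057877  0.85184901]
-75.2 [-0.2  1.3 -0.1]
-79.0 [0.2 2.  0.3]
-82.8 [0.2 2.8 0.3]
-86.6 [ 0.1  3.8 -0.3]
-90.4 [-0.1  5.1  0.1]
-94.2 [ 0.8  6.3 -0.7]
-98.0 [ 1.1  6.3 -1.6]
-101.8 [ 1.7  6.8 -1.5]
-105.6 [ 2.4  5.2 -1.4]
-109.4 [ 2.7  6.7 -1.6]
-113.2 [ 3.3  6.7 -1.9]
-117.0 [ 3.4  6.1 -2.3]
[572.09814514 -28.47191242 164.98042588] 32.0417 26.247928741950588
35.8
```

View pics/w8.png

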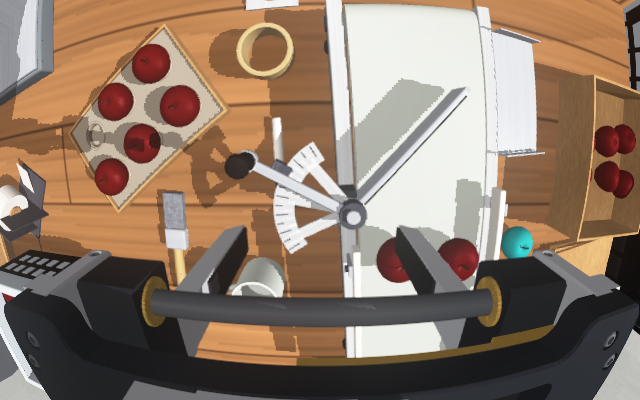

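View pics/w8z.png

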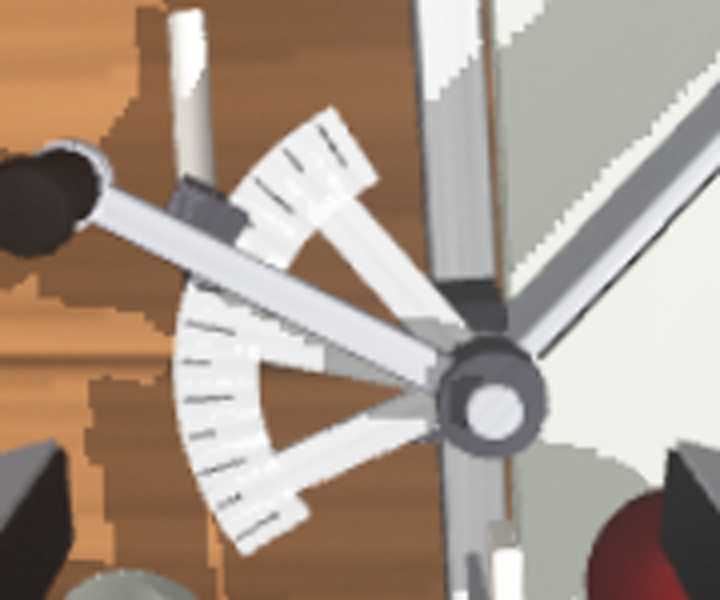

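View pics/t2z.png

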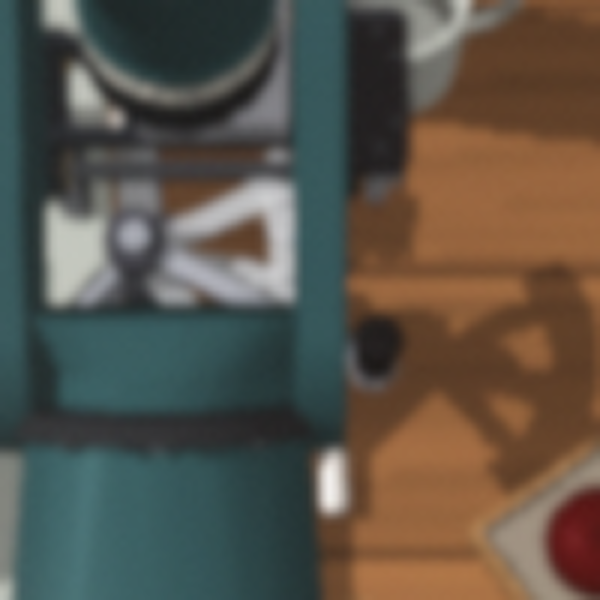

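Run:
```python
import cv2
W=cv2.imread("pics/w8.png"); cv2.imwrite("pics/w8y.png",cv2.resize(W[150:200,240:310],None,fx=11,fy=11,interpolation=cv2.INTER_CUBIC))
W=cv2.imread("pics/w7.png"); cv2.imwrite("pics/w7y.png",cv2.resize(W[130:180,265:335],None,fx=11,fy=11,interpolation=cv2.INTER_CUBIC))
```

```text
(no output)
```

View pics/w8y.png

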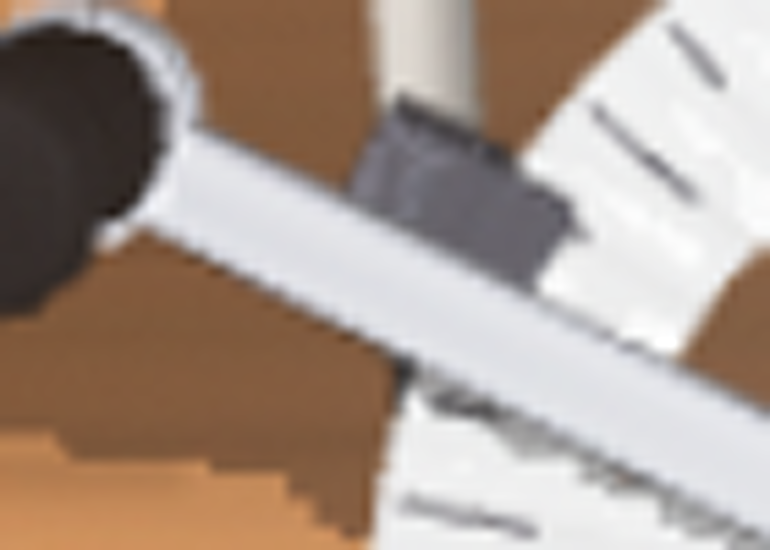

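View pics/w7y.png

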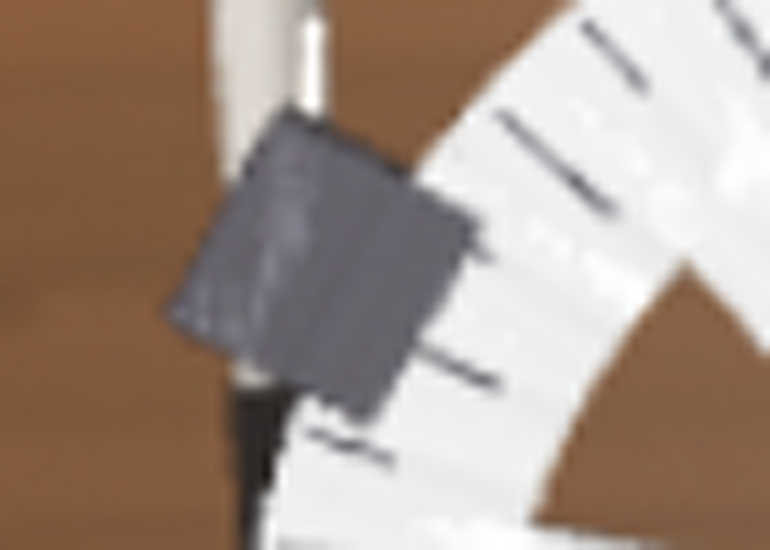

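Run:
```python
from h import *
f7=lambda z:(265+(z[0]+.5)/11-.5,130+(z[1]+.5)/11-.5)
f8=lambda z:(240+(z[0]+.5)/11-.5,150+(z[1]+.5)/11-.5)
fz=lambda z:(230+(z[0]+.5)/4-.5,115+(z[1]+.5)/4-.5)
C=[wonz("w7",f7(z),131)[:2] for z in [(290,118),(478,230),(365,420),(168,315)]]
c=np.mean(C,0); print("clamp w7",np.round(C,1).tolist(),c.round(1),[np.linalg.norm(C[i]-C[i-1]).round(1) for i in range(4)])
pv7=wonz("w7",fz((581,342)),157)[:2]; pv8=wonz("w8",fz((493,404)),157)[:2]; print(pv7,pv8)
an=lambda v:np.degrees(np.arctan2(v[1],v[0])).round(2)
print("ang clamp",an(c-pv7),np.linalg.norm(c-pv7))
# bar in w8: edge pairs at z147
U=[wonz("w8",f8(z),147)[:2] for z in [(200,133),(500,278),(740,395)]]; L=[wonz("w8",f8(z),147)[:2] for z in [(150,228),(430,370),(700,505)]]
# fit lines
for n,E in(("U",U),("L",L)):
    d=E[2]-E[0]; print(n,np.round(E,1).tolist(),an(-d), )
d=U[0]-U[2]; d/=np.linalg.norm(d); nrm=np.array([-d[1],d[0]])
mid=(np.mean([nrm@u for u in U])+np.mean([nrm@l for l in L]))/2; print("width",np.mean([nrm@u for u in U])-np.mean([nrm@l for l in L]))
E8=[wonz("w8",f8(z),131)[:2] for z in [(398,125),(575,225)]]; 
print("pivot off line",nrm@pv8-mid,"clamp edge off line w8",[nrm@e-mid for e in E8],"clamp ctr(w7) off",nrm@(c-pv7+pv8)-mid, nrm@c-mid)
e7=[nrm@(x)-nrm@c for x in C]; print("edge offs rel centre",np.round(e7,1))
```

```text
clamp w7 [[574.0, 6.1], [585.3, 24.4], [604.2, 13.0], [593.5, -6.4]] [589.2   9.3] [np.float64(23.1), np.float64(21.6), np.float64(22.1), np.float64(22.2)]
[634.03585998  94.43602597] [634.79262829  96.06931363]
ang clamp -117.74 96.22053340056483
U [[573.5, -12.8], [589.1, 18.4], [601.6, 43.3]] -116.64
L [[583.4, -18.6], [598.8, 10.8], [613.4, 39.0]] -117.54
width -12.038300043862364
pivot off line -0.01230542802693435 clamp edge off line w8 [np.float64(-12.951262802570227), np.float64(-11.556706514065127)] clamp ctr(w7) off -1.8600899153173032 -1.8041622711141372
edge offs rel centre [-12.1 -10.3  11.7  10.8]
```

The bar is 0.3–1.9 mm off the clamp's centre, well within 7 mm. I'll move clear and do a last check.

Run:
```python
from h import *
from m import blob
reach((420,-235,320),down(81)); wrist("w9"); W=cv2.imread("pics/w9.png")[:,:,::-1].copy()
reach((134.4,-533.4,260),down(-76))
im=camera("top"); cv2.imwrite("pics/top3.png",im[:,:,::-1]); print(read_time(),read_wrist_force())
cv2.imwrite("pics/t3z.png",cv2.resize(im[100:250,200:460,::-1],None,fx=3,fy=3,interpolation=cv2.INTER_CUBIC))
for c,t,z in [((271,131),0,109),((243,129),0,109),((371,201),0,41),((409,206),0,41),((414,169),0,41),((391,186),1,41),((388,223),1,41)]:
    b,w=blob(im.copy(),c); print(b,w,onz("top",b,z).round(1))
```

```text
38.8917 [ 0.05148462 -0.67745438  0.1444563 ]
[270.5 130. ] (18, 17, 254) [717.7 169.3 109. ]
[243.  128.5] (19, 18, 264) [722.9 258.9 109. ]
[370. 200.] (19, 19, 282) [ 497.9 -158.2   41. ]
[409. 206.] (19, 19, 289) [ 477.3 -287.2   41. ]
[413.5 168.5] (20, 18, 283) [ 606.  -308.6   41. ]
[392. 184.] (19, 19, 270) [ 552.4 -233.7   41. ]
[387. 222.] (19, 19, 287) [ 424.  -212.1   41. ]
```

View pics/t3z.png

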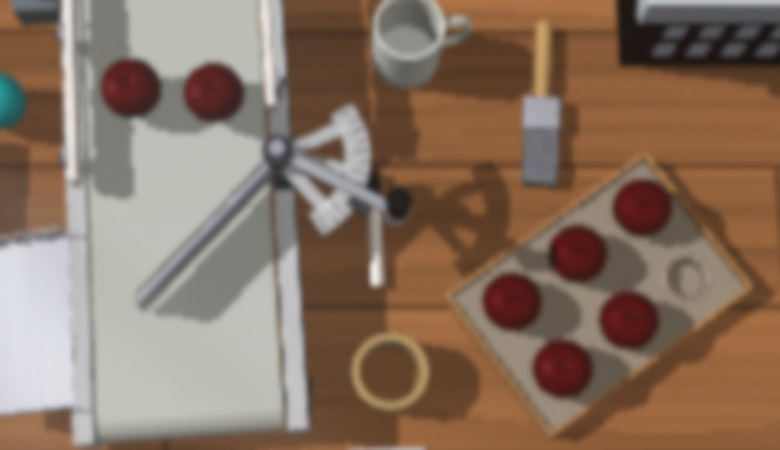

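The top view shows both apples in cups, the bar crossing the clamp at about (365,193), and everything else in place.

```bash
python3 -c "
from plant import *
job_done(); print(read_time())"
```

```text
the job is handed in; nothing more can be done
the job is handed in; nothing more can be done
```

The job is done and handed in at about 39 s of the 70 s allowed. Both apples went from the belt into empty tray cups: the further-upstream apple (a) into cup2 and the nearer one (b) into the near end cup. I then gripped the lever knob, swung it about 46° (0.80 rad) until the bar stood over the clamp, and let go.

**Last checks:**
- **Apples:** both sit within about 4 mm of their cup centres. The five other apples show no shift in the top view.
- **Lever:** the bar's centre line is about 0.3 to 1.9 mm from the clamp's centre, against the 7 mm allowed. The two ways of measuring it differ by about 1.6 mm. The last top view also shows the bar crossing the clamp.
- **Loose things:** the mug, pen, tape roll and brush look unmoved. I judged that by eye in the top view and did not measure it.

**Small disagreements:** the clamp's radius measured 96 mm from the wrist camera and 100 mm from the top camera; it should be 100 mm. The first apple touched its cup about 1.6 mm higher than expected. The second reached its target height without tripping the contact limit. Both were seen seated after release, and no check failed.

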